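Hold the cream jar's bayonet lid half-turned, short of its click

ROBOT

A 6-joint arm with a two-finger parallel gripper is mounted at the origin on the work surface. World frame = base frame: x ahead of the robot, y to its left, z up, the work surface at z = 0. Lengths are in m, angles in rad, forces in N, time in s.
With the tool pointing down it reaches from about 0.35 to 0.975 m from the base axis. Payload 4.9 kg.
Tool frame: the origin (TCP) lies on the centre line of the jaws, within the pads' length; the fingertips stand manip.tcp_to_tips ahead of it and the grasp point (between the pads) is the TCP (manip.tcp_to_tips is the distance from the TCP to the fingertips, in m); y points along the fingers, z is the direction in which the jaws open and shut, and the axes are right-handed (so a half turn about y gives the same grasp; the last joint's range is limited). The gripper opens to 85 mm and grips with 20 to 120 N. Pads are 22 mm wide; open, the fingers measure 114 mm over their backs; the gripper's body (76 mm by 85 mm) begins 54 mm behind the grasp point. The pads swing forward as they close: fully open they stand 13 mm farther back than shut.
Start: joints at [-1.42, 0.053, 1.613, -0, 1.476, -0.119], TCP at [0.167, -0.602, 0.25] pointing down, gripper open.
Joint ranges: [-3.01, 3.01], [-1.01, 2.22], [0.06, 2.58], [-1.02, 4.17], [0.09, 2.62], [-3.14, 3.14]. Speed limits (rad/s): [2.57, 2.57, 3.14, 3.14, 3.14, 3.14].

INTERFACE

Orientations are given as a unit quaternion [w, x, y, z].
In Python, from plant import manip gives the robot as it stands.
- The arm moves only by the tool apply_moves, never from a script. Its argument "moves" is a list of rows, each a list of 7 numbers: the gripper's target within -1 to 1 (shut at 1, half-way at 0, fully open at -1), then the shift along the tool's x, y, z in mm, then the turn, a rotation vector about the tool's x, y, z in degrees. A call has 1 to 20 rows; each row shifts and turns the commanded pose from where the row before left it, along the tool's axes as they then stand; what a row does not reach is not made up. A row lasts 1/10 s, in which the tool goes at most 50 mm and 8.59 degrees, less where a joint would pass 70% of its speed; a pose out of reach is approached as far as the arm can. A call with a gripper value outside its range is refused whole. The fingers move at their own pace and stop on an object; the grip force is fixed at half the most. Time passes only in rows, so rows that do not move let the fingers close. It gives the time, the measured TCP pose, the force and the opening at its end, in the units of the state.
- manip.state(): the state, without advancing time (a new reading comes with each control period).
- manip.grab_frame(name): name is "scene" or "top"; returns the picture (384x512x3 uint8, blue, green, red); there is no depth.
- manip.calibration(name): a dict with "mtx" (3x3 intrinsics, pixels), "T" (4x4, takes a point from camera to world coordinates). Camera axes: x right, y down, z forward; pixel columns grow to the right and rows downward; lengths in m; the calibration is good to about 2 mm. A picture is of the moment at which its call begins. calibration takes no time and is no camera call.
- manip.job_done(): hands the job in, once; it reports no verdict.
The state is a dict: "time": time; "joint_pos": joint angles; "joint_vel": joint speeds; "joint_efforts": joint torques, N m; "tool_pos": TCP position; "tool_rot": TCP orientation; "contact_force": force on the tool from outside, world axes, zero at the start; "ft_torque": the same for the moment, N m; "gripper_width": opening from 0.0 (shut) to 1.0 (fully open).
Only numpy, scipy, OpenCV 4.12 (cv2) and the standard library are available. Lean on these libraries where they do the work, as an engineer would, in place of code of your own. Each camera call takes 0.05 s, during which the arm holds its last target. There are 200 camera calls.

TASK

Pick up the lid with the bar handle and two side lugs, lower its lugs through the two slots in the mouth of the open jar and press it down flush against the jar's inner spring. Then turn it clockwise (seen from above) an eighth of a turn, halfway to its lock, never so far that it clicks, and finish still gripping it firmly there, pressed down flush, so that the trapped air can escape. Leave everything else on the dressing table where it is.

Things in the scene. Friction and masses are not known exactly. Their poses are not given: they have to be found in the camera images.
- lid: Loose bayonet lid, about 110 g, standing upright on its plug in a pale pink tray. Origin: centre of the plug's flat underside; z up, x along bar handle and lugs (half a turn round looks the same). Steel plug 42 mm across, 20 mm tall, its lowest 6 mm tapering in to 32 mm across; on it a white ceramic disc 78 mm across, z = 20 to 25 mm.
- lid_bar (a point): Top centre of the lid's upright ceramic bar handle, 49 mm above the lid's origin. The bar is 56 mm long (lid x), 14 mm wide (lid y) and 24 mm tall above the disc.
- lid_lug (a point): Outer end of one of the two steel lugs, at lid x = +29 mm, z = 7 mm; the other is at x = -29 mm. Each sticks 8 mm out of the plug, is 8 mm wide and 6 mm tall (z = 4 to 10 mm).
- jar: Open white ceramic jar, fixed in a pale pink tray, 82 mm across, 75 mm tall. Origin: centre of its underside, z up, the slots of its mouth at its +x and -x. Fully home, the lid's disc rests flush on the jar's rim and the lid's origin is 55 mm above the jar's. From the slots the lugs turn only clockwise seen from above, about 87 degrees to a stop.
- jar_mouth (a point): Centre of the jar's mouth, level with its rim, 75 mm above the jar's underside. A steel collar flange 6 mm thick leaves a 49 mm hole (3.5 mm of play round the plug); a groove for the lugs runs under it. The lugs clear the flange and can turn once the lid is within 4 mm of flush.
- jar_slot (a point): Middle of one of the two slots through the collar flange, at rim height at jar x = +28 mm; the other is at x = -28 mm. Each is 17 to 18 mm wide and reaches out to 32 mm from the axis.
- press_plate (a joint): Sprung plate inside the jar, m pressed down from rest (0 to 0.011). It meets the plug 10 mm before the lid is flush and pushes up with 2.5 N, rising to 5 N at flush (0.010). A lid let go in the groove rises 4 mm, so it must be kept pressed down.
- pawl0 (a joint): One of two sprung click pawls in the groove, m pushed outward (0 to 0.004). The lugs meet them at about 62 degrees of turn and have clicked past them by about 83 degrees.
- spare_lid: Bystander: a smaller plain ceramic lid, 60 mm across, 44 mm tall, round knob, no lugs; origin under its centre; in the same tray as the bayonet lid.
- bangle: Bystander: gold-coloured plastic bangle lying flat, 64 mm across, 10 mm tall; origin under its centre.
- tweezers: Bystander: steel tweezers lying along their x, 95 mm long, 8 mm tall; origin under the middle.
- cream_jar: Bystander: closed small ceramic cream jar, 52 mm across, 45 mm tall; origin under its centre; in the tray of the open jar.
- lipstick: Bystander: lipstick standing upright, 23 mm across, 60 mm tall; origin under its centre; in the tray of the open jar.
- hairbrush: Bystander: wooden hairbrush lying bristles down, 200 mm long along its x, 29 mm tall; origin near its middle, on the table.
Not all that is in view belongs to the job. What is shaped like the lid but green or turquoise is not meant.

How it is judged:
By the outcome, as a careful person would: the job done as asked, in the order asked, and still so for the second after the job is handed in, while the arm keeps its last pose, push and grip.
It also fails if it takes over 45 s, if anything falls off the work surface, if the arm or the gripper's body presses on something with over 40 N, if the wrist force passes 120 N, or if a joint passes its speed limit or range.

## Working session

There is one attempt and no reset: what is moved stays moved. The work goes in short steps, Python scripts to look and compute and a tool call to move; the robot and the scene stay as the last step left them, time stands still between calls to the robot, and variables do not carry over. Pictures are saved under pics/ and viewed, about 8 in all and at most 12, crops included, and the job is handed in when it is done.

Besides the shell and the picture viewer there is one more tool, called as name([rows], argument=value, ...), one row to a line, values as JSON. apply_moves: Moves the arm, as the interface text tells. Its arguments: {"type":"object","properties":{"moves":{"type":"array","items":{"type":"array","items":{"type":"number"}}}},"required":["moves"]}

```bash
mkdir -p pics; ls; python3 - <<'E'
from plant import manip
import cv2,numpy as np
np.set_printoptions(precision=4,suppress=True)
for n in("scene","top"):
    im=manip.grab_frame(n); cv2.imwrite(f"pics/{n}0.png",im); c=manip.calibration(n); print(n,c["mtx"],c["T"])
print(manip.tcp_to_tips, manip.state())
E
```

```text
pics
scene [[354.8914   0.     256.0983]
 [  0.     354.8914 190.0046]
 [  0.       0.       1.    ]] [[ 0.6479  0.4117 -0.6409  1.0743]
 [ 0.7615 -0.3711  0.5314 -0.4058]
 [-0.0191 -0.8324 -0.5539  0.5671]
 [ 0.      0.      0.      1.    ]]
top [[411.5231   0.     252.8019]
 [  0.     411.5231 191.3191]
 [  0.       0.       1.    ]] [[ 0.0139 -0.9925  0.1215  0.3672]
 [-0.9999 -0.0138  0.0016  0.051 ]
 [ 0.0001 -0.1215 -0.9926  1.09  ]
 [ 0.      0.      0.      1.    ]]
0.019 {'time': 0.1, 'joint_pos': array([-1.42  ,  0.0533,  1.6142,  0.    ,  1.476 , -0.119 ]), 'joint_vel': array([-0.0005,  0.001 , -0.0012,  0.0018,  0.0009,  0.0001]), 'joint_efforts': array([  0.001 , -39.4901, -37.1365,  -0.0001,   0.0039,  -0.    ]), 'tool_pos': array([ 0.1665, -0.6019,  0.2492]), 'tool_rot': array([ 0.0951, -0.0951,  0.7014, -0.7   ]), 'contact_force': array([ 0.8731, -0.3754,  1.0251]), 'ft_torque': array([ 0.0393, -0.0257, -0.0328]), 'gripper_width': 0.997903640432244}
```

View pics/top0.png

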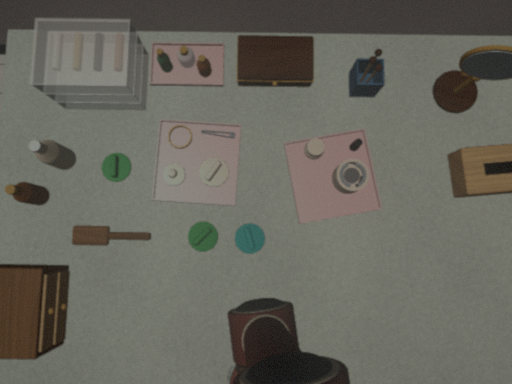

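View pics/scene0.png

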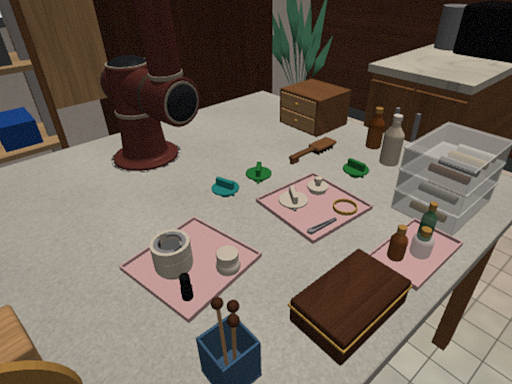

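Top view: the wanted lid is the white disc with a bar at about (214,172). It could be confused with the spare white lid with a knob at (173,174), the green lids at (117,167) and (203,236), and the turquoise one at (250,238). The open jar is at (351,177). Next I check this in a close crop.

```bash
python3 - <<'E'
import cv2,numpy as np
t=cv2.imread("pics/top0.png");s=cv2.imread("pics/scene0.png")
f=lambda im,x,y,w=50:cv2.resize(im[y-w//2:y+w//2,x-w//2:x+w//2],(390,290*390//390+100) if 0 else (390,390),interpolation=cv2.INTER_CUBIC)
a=np.hstack([f(t,213,172),f(t,351,177)]);a=cv2.convertScaleAbs(a,alpha=1.3)
b=np.hstack([f(s,296,198),f(s,172,252,60)])
o=np.vstack([a,b]);cv2.imwrite("pics/crop0.png",cv2.resize(o,(600,600)))
E
```

```text
(no output)
```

View pics/crop0.png

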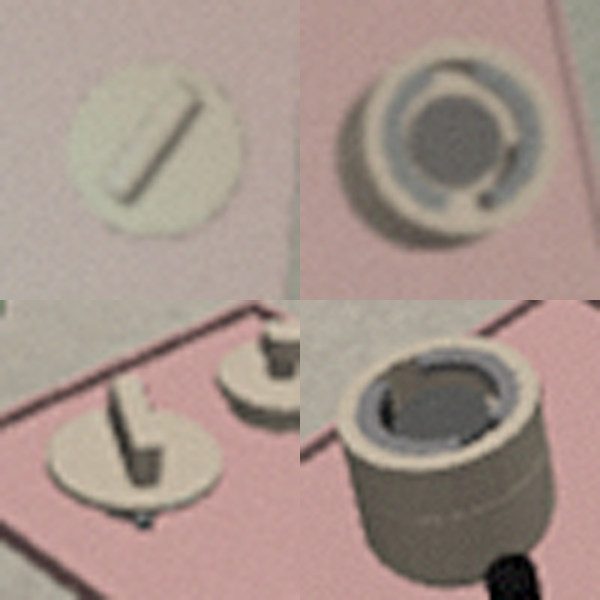

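The crop confirms the lid: a white disc with a bar, whose lug shows beneath it in the scene view. The jar has a grey collar with two gaps, at the top and the lower right of the mouth. Next I measure both.

```bash
cat > h.py <<'E'
import cv2,numpy as np
from plant import manip
np.set_printoptions(precision=4,suppress=True)
C={n:manip.calibration(n) for n in("scene","top")}
def ray(n,uv,z):
    c=C[n];d=c["T"][:3,:3]@np.linalg.solve(c["mtx"],[uv[0],uv[1],1]);o=c["T"][:3,3]
    return o+d*(z-o[2])/d[2]
def proj(n,P):
    c=C[n];P=np.atleast_2d(P);q=(P-c["T"][:3,3])@c["T"][:3,:3]@c["mtx"].T
    return q[:,:2]/q[:,2:]
def rect(n,im,xy,z,half=.06,ppm=4000):
    "picture resampled on the plane z: column=+x, row=+y, centre xy"
    k=int(half*ppm);g=np.arange(-k,k+1)/ppm
    X,Y=np.meshgrid(xy[0]+g,xy[1]+g)
    p=proj(n,np.c_[X.ravel(),Y.ravel(),np.full(X.size,z)]).astype(np.float32).reshape(*X.shape,2)
    return cv2.remap(im,p[...,0],p[...,1],cv2.INTER_CUBIC)
E
python3 - <<'E'
from h import *
for n,seeds in(("top",dict(lid=(213,172),jar=(351,177))),("scene",dict(lid=(294,201),jar=(172,243)))):
    im=cv2.imread(f"pics/{n}0.png")
    lab=cv2.cvtColor(cv2.GaussianBlur(im,(0,0),.8),cv2.COLOR_BGR2LAB)
    a=lab[...,1]
    for k,s in seeds.items():
        x,y=s;w=28
        m=np.zeros_like(a);sub=a[y-w:y+w,x-w:x+w]
        t,b=cv2.threshold(sub,0,255,cv2.THRESH_OTSU+cv2.THRESH_BINARY_INV);m[y-w:y+w,x-w:x+w]=b
        cs,_=cv2.findContours(m,cv2.RETR_EXTERNAL,cv2.CHAIN_APPROX_NONE)
        c=max((c for c in cs if cv2.pointPolygonTest(c,s,False)>=0),key=cv2.contourArea)
        e=cv2.fitEllipse(c);print(n,k,t,np.array(e[0]),e[1],e[2],cv2.contourArea(c))
        for z in (.02,.025,.03,.075,.08):print(z,ray(n,e[0],z)[:2],end=" ")
        print()
# rectified top views for profiling
im=cv2.imread("pics/top0.png")
L=ray("top",(213.5,172),.028);J=ray("top",(351.5,175.5),.078)
print(L,J)
o=np.hstack([rect("top",im,L,.053),rect("top",im,J,.078)])
cv2.imwrite("pics/rect0.png",cv2.resize(cv2.convertScaleAbs(o,alpha=1.3),(800,400)))
E
```

```text
top lid 129.0 [212.828  171.9076] (28.54247283935547, 29.32469367980957) 73.82263946533203 654.5
0.02 [0.5482 0.1587] 0.025 [0.5473 0.1582] 0.03 [0.5465 0.1577] 0.075 [0.5389 0.1532] 0.08 [0.538  0.1527] 
top jar 131.0 [350.3705 175.7134] (31.668804168701172, 36.51546859741211) 59.6507682800293 905.0
0.02 [ 0.5431 -0.2034] 0.025 [ 0.5422 -0.2023] 0.03 [ 0.5414 -0.2011] 0.075 [ 0.534  -0.1904] 0.08 [ 0.5332 -0.1892] 
scene lid 134.0 [292.6774 198.4406] (21.313405990600586, 26.79800796508789) 101.80618286132812 411.5
0.02 [0.5378 0.1655] 0.025 [0.5427 0.1603] 0.03 [0.5476 0.155 ] 0.075 [0.5918 0.108 ] 0.08 [0.5967 0.1028] 
scene jar 134.0 [170.0764 239.8731] (56.21171569824219, 63.08514404296875) 174.31407165527344 2215.0
0.02 [ 0.4664 -0.1638] 0.025 [ 0.472 -0.166] 0.03 [ 0.4776 -0.1682] 0.075 [ 0.5275 -0.1882] 0.08 [ 0.5331 -0.1904] 
[0.5466 0.1562 0.028 ] [ 0.5341 -0.1925  0.078 ]
```

View pics/rect0.png

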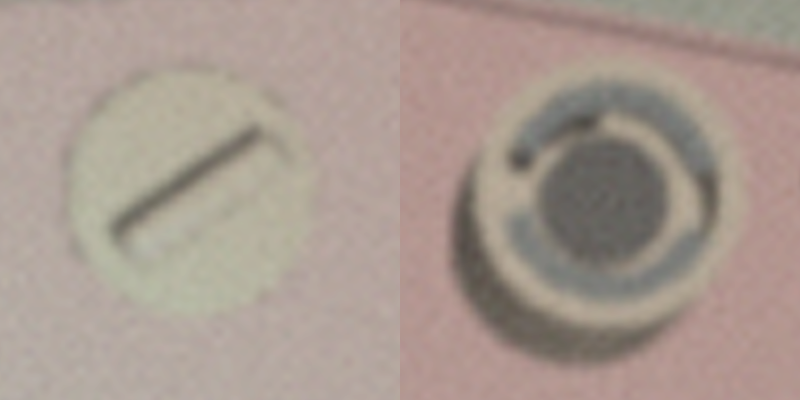

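```bash
python3 - <<'E'
from h import *
from scipy.spatial.transform import Rotation as R
im=cv2.imread("pics/top0.png")
# rim: outer edge of jar, use only the side away from the wall (camera far side); fit radius-41 circle by radial edge in rectified plane
for t in (.003,):
  J=np.array([.536,-.195]);z=.075+t
  r=rect("top",im,J,z);lab=cv2.cvtColor(cv2.GaussianBlur(r,(0,0),3),cv2.COLOR_BGR2LAB).astype(float)
  cv2.imwrite("pics/j.png",r)
  k=r.shape[0]//2
  for it in range(3):
    pts=[]
    for th in np.radians(np.arange(0,360,4)):
        rr=np.arange(.034,.049,.00025);x=(k+rr*np.cos(th)*4000);y=(k+rr*np.sin(th)*4000)
        off=(J0-J)*4000 if it else (0,0)
        p=cv2.remap(lab.astype(np.float32),(x+off[0]).astype(np.float32),(y+off[1]).astype(np.float32),cv2.INTER_LINEAR).reshape(len(rr),3)
        g=np.gradient(p,axis=0);g=-g[:,0]+2*g[:,1]   # darker & pinker outward
        i=g.argmax();pts.append([x[i]+off[0],y[i]+off[1]])
    P=(np.array(pts)-k)/4000+J
    A=np.c_[2*P,np.ones(len(P))];w=np.ones(len(P),bool)
    for _ in range(5):
        s=np.linalg.lstsq(A[w],(P[w]**2).sum(1),rcond=None)[0];rad=np.sqrt(s[2]+s[:2]@s[:2])
        d=np.abs(np.hypot(*(P-s[:2]).T)-rad);w=d<max(.001,1.5*np.median(d))
    J0=s[:2];print("rim",J0,rad,w.sum())
  # angular profile at r 29mm: blueness of collar
  th=np.arange(0,360,3);a=np.radians(th)
  off=(J0-J)*4000
  for q in(.027,.029,.031):
    p=cv2.remap(r,(k+off[0]+q*4000*np.cos(a)).astype(np.float32),(k+off[1]+q*4000*np.sin(a)).astype(np.float32),cv2.INTER_LINEAR).reshape(-1,3).astype(float)
    b=p[:,0]-p[:,2];print(q,[(int(x),int(v)) for x,v in zip(th,b) if x<48 or x>312 or 130<x<230])
# lid disc & bar
L=np.array([.547,.158]);r=rect("top",im,L,.0535);g=cv2.GaussianBlur(r,(0,0),2)
gr=g.min(2).astype(float);k=r.shape[0]//2
yy,xx=np.mgrid[:2*k+1,:2*k+1];inn=np.hypot(xx-k,yy-k)<.032*4000
m=(inn&(gr<np.median(gr[inn])-35)).astype(np.uint8)
cs,_=cv2.findContours(m,cv2.RETR_EXTERNAL,cv2.CHAIN_APPROX_NONE);c=max(cs,key=cv2.contourArea)
b=cv2.minAreaRect(c);vx,vy,x0,y0=cv2.fitLine(c,cv2.DIST_HUBER,0,.01,.01).ravel()
print("dark side",(np.array(b[0])-k)/4+L*1000,np.array(b[1])/4,b[2],"yaw",np.degrees(np.arctan2(vy,vx)))
s=manip.state();M=R.from_quat(s["tool_rot"],scalar_first=True).as_matrix();print(M)
E
```

```text
rim [ 0.5373 -0.1951] 0.04088175813026391 54
rim [ 0.5372 -0.1947] 0.04066178201758506 59
rim [ 0.5373 -0.1947] 0.040657009929105044 62
0.027 [(0, -15), (3, -18), (6, -20), (9, -19), (12, -18), (15, -18), (18, -18), (21, -16), (24, -11), (27, -8), (30, -6), (33, -2), (36, -1), (39, -3), (42, -4), (45, -3), (132, -4), (135, -4), (138, -4), (141, -4), (144, -3), (147, -3), (150, -5), (153, -5), (156, -3), (159, -2), (162, -3), (165, -7), (168, -12), (171, -15), (174, -21), (177, -25), (180, -25), (183, -23), (186, -23), (189, -21), (192, -19), (195, -14), (198, -10), (201, -6), (204, -4), (207, -4), (210, -3), (213, 0), (216, -1), (219, 0), (222, -2), (225, -2), (228, -1), (315, -1), (318, -3), (321, -3), (324, -2), (327, -2), (330, -1), (333, -1), (336, -1), (339, -1), (342, -3), (345, -4), (348, -8), (351, -12), (354, -14), (357, -14)]
0.029 [(0, -11), (3, -12), (6, -14), (9, -16), (12, -16), (15, -15), (18, -14), (21, -14), (24, -10), (27, -7), (30, -3), (33, -1), (36, -1), (39, -3), (42, -2), (45, -2), (132, -4), (135, -4), (138, -3), (141, -3), (144, 0), (147, 0), (150, -3), (153,
[... 634 characters left out ...]
, (135, -5), (138, -6), (141, -5), (144, -2), (147, -2), (150, -2), (153, -4), (156, -4), (159, -5), (162, -6), (165, -10), (168, -15), (171, -20), (174, -22), (177, -21), (180, -22), (183, -24), (186, -25), (189, -22), (192, -18), (195, -18), (198, -15), (201, -11), (204, -10), (207, -10), (210, -6), (213, -3), (216, -3), (219, -2), (222, -3), (225, -7), (228, -5), (315, -5), (318, -4), (321, -5), (324, -5), (327, -6), (330, -4), (333, -3), (336, -6), (339, -5), (342, -3), (345, -5), (348, -10), (351, -11), (354, -12), (357, -12)]
dark side [542.0176 150.3529] [ 3.795  50.8436] 55.60587692260742 yaw -35.229164
[[-0.9638 -0.0003  0.2665]
 [-0.2665  0.0019 -0.9638]
 [-0.0002 -1.     -0.0019]]
```

apply_moves([
  [-0.3,-30,0,-33,0,0,0],
  [-0.3,-30,0,-33,0,0,0],
  [-0.3,-30,0,-33,0,0,0],
  [-0.3,-30,0,-33,0,0,0],
  [-0.3,-30,0,-33,0,0,0],
  [-0.3,-30,0,-33,0,0,0],
  [-0.3,-30,0,-33,0,0,0],
  [-0.3,-30,0,-33,0,0,0],
  [-0.3,-30,0,-33,0,0,0],
  [-0.3,-30,0,-33,0,0,0],
  [-0.3,-30,0,-33,0,0,0],
  [-0.3,-30,0,-33,0,0,0],
  [-0.3,-30,0,-33,0,0,0],
  [-0.3,-30,0,-33,0,0,0],
  [-0.3,-30,0,-33,0,0,0],
  [-0.3,-30,0,-33,0,0,0],
  [-0.3,-30,0,-33,0,0,0],
  [-0.3,-30,0,-33,0,0,0],
  [-0.3,-29,0,-36,0,0,0],
  [-0.3,0,0,0,0,0,0],
])

```text
time: 2.1
tool_pos: [0.5477, 0.1606, 0.2492]
tool_rot: [0.096, -0.097, 0.701, -0.7]
contact_force: [-0.4, -0.1, 0.4]
gripper_width: 0.65
```

apply_moves([
  [-0.3,0,0,0,0,8.5,0],
  [-0.3,0,0,0,0,8.5,0],
  [-0.3,0,0,0,0,8.5,0],
  [-0.3,0,0,0,0,8.5,0],
  [-0.3,0,0,0,0,8.5,0],
  [-0.3,0,0,0,0,8.2,0],
  [-0.3,0,40,0,0,0,0],
  [-0.3,0,40,0,0,0,0],
  [-0.3,0,40,0,0,0,0],
  [-0.3,0,0,0,0,0,0],
  [-0.3,0,0,0,0,0,0],
])

```text
time: 3.2
tool_pos: [0.5466, 0.1561, 0.1301]
tool_rot: [0.215, -0.214, -0.674, 0.674]
contact_force: [0.2, -0.3, 1.3]
gripper_width: 0.653
```

```bash
cat >> h.py <<'E'
from scipy.spatial.transform import Rotation as R
def st():
    s=manip.state();M=R.from_quat(s["tool_rot"],scalar_first=True).as_matrix()
    print("t",s["time"],"pos",s["tool_pos"],"yawz",np.degrees(np.arctan2(M[1,2],M[0,2])),"down",M[:,1],"F",s["contact_force"],"T",s["ft_torque"],"w",s["gripper_width"],"j",s["joint_pos"]);return s,M
def to(d,M):print("tool mm",M.T@np.array(d)*1000)
E
python3 - <<'E'
from h import *
s,M=st();to(np.array([.5475,.1577,.110])-s["tool_pos"],M)
im=manip.grab_frame("scene");cv2.imwrite("pics/s1.png",cv2.resize(im[70:290,190:450],None,fx=2.6,fy=2.6))
E
```

```text
t 3.2 pos [0.5466 0.1561 0.1301] yawz -125.26283377331106 down [-0.0018 -0.0003 -1.    ] F [ 0.1761 -0.3311  1.3324] T [-0.0022  0.0304  0.0739] w 0.652758105122051 j [ 0.1473  0.025   1.8495 -0.0001  1.269   2.3336]
tool mm [ 0.1363 20.0539 -1.8886]
```

View pics/s1.png

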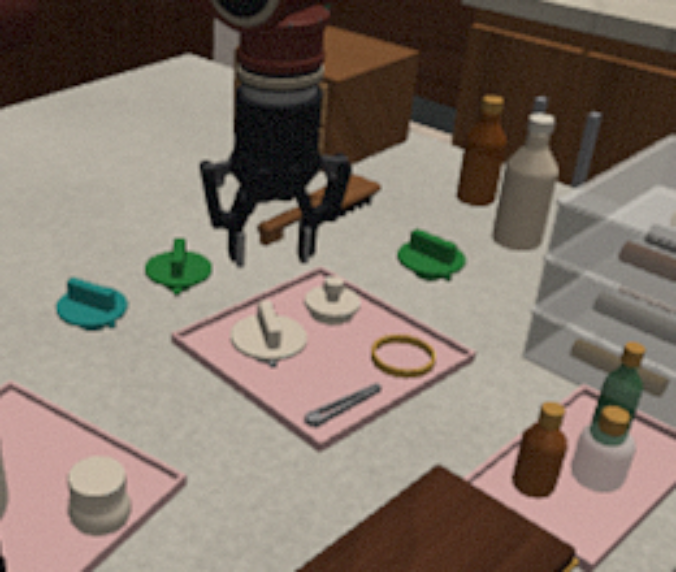

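The gripper sits above the white lid with its jaws across the bar. Now I lower it and grip.

apply_moves([
  [-0.3,0,20,-2,0,0,0],
  [-0.3,0,20,0,0,0,0],
  [-0.3,0,20,0,0,0,0],
  [-0.3,0,18,0,0,0,0],
  [-0.3,0,0,0,0,0,0],
  [0,0,0,0,0,0,0],
  [0.2,0,0,0,0,0,0],
  [0.4,0,0,0,0,0,0],
  [0.6,0,0,0,0,0,0],
  [1,0,0,0,0,0,0],
  [1,0,0,0,0,0,0],
  [1,0,0,0,0,0,0],
  [1,0,0,0,0,0,0],
  [1,0,0,0,0,0,0],
])

```text
time: 4.65
tool_pos: [0.5489, 0.1581, 0.0533]
tool_rot: [-0.214, 0.214, 0.674, -0.674]
contact_force: [-1.1, -1.8, 6.1]
gripper_width: 0.145
```

```bash
python3 - <<'E'
from h import *
st()
E
```

```text
t 4.65 pos [0.5489 0.1581 0.0533] yawz -125.23999328097462 down [ 0.0012 -0.     -1.    ] F [-1.1228 -1.7592  6.12  ] T [-0.165   0.1881 -0.068 ] w 0.14476121015148397 j [ 0.1503  0.1303  1.8816 -0.0002  1.1285  2.3363]
```

apply_moves([
  [1,0,-10,0,0,0,0],
  [1,0,-20,0,0,0,0],
  [1,0,-30,0,0,0,0],
  [1,0,-30,0,0,0,0],
  [1,0,-30,0,0,0,0],
  [1,0,0,0,0,0,0],
  [1,-19,0,29,0,0,0],
  [1,-19,0,29,0,0,0],
  [1,-19,0,29,0,0,0],
  [1,-19,0,29,0,0,0],
  [1,-19,0,29,0,0,0],
  [1,-19,0,29,0,0,0],
  [1,-19,0,29,0,0,0],
  [1,-19,0,29,0,0,0],
  [1,-19,0,29,0,0,0],
  [1,-22,0,33,0,0,0],
])

```text
time: 6.25
tool_pos: [0.5351, -0.1939, 0.1703]
tool_rot: [-0.215, 0.213, 0.674, -0.674]
contact_force: [0.1, 1.3, -1.5]
gripper_width: 0.146
```

apply_moves([
  [1,0,0,0,0,-8,0],
  [1,0,0,0,0,-8,0],
  [1,0,0,0,0,-8,0],
  [1,0,0,0,0,-8,0],
  [1,0,0,0,0,-8.5,0],
  [1,0,0,0,0,0,0],
  [1,0,0,0,0,0,0],
  [1,0,0,0,0,0,0],
])

```text
time: 7.05
tool_pos: [0.5359, -0.1931, 0.1716]
tool_rot: [0.031, -0.032, 0.707, -0.706]
contact_force: [0.3, 0.1, -0.4]
gripper_width: 0.146
```

```bash
python3 - <<'E'
from h import *
st()
for n in("scene","top"):cv2.imwrite(f"pics/{n}2.png",manip.grab_frame(n))
a=cv2.imread("pics/scene2.png")[150:300,100:260];b=cv2.imread("pics/top2.png")[105:255,270:430]
cv2.imwrite("pics/c2.png",np.hstack([cv2.resize(a,(400,375),interpolation=2),cv2.resize(b,(400,375),interpolation=2)]))
E
```

```text
t 7.05 pos [ 0.5359 -0.1931  0.1716] yawz -84.85440875842576 down [-0.001   0.0006 -1.    ] F [ 0.2707  0.1287 -0.4258] T [ 0.0031  0.0618 -0.0469] w 0.1459707777086239 j [-0.4766 -0.0163  1.8171  0.      1.3419  1.0044]
```

View pics/c2.png

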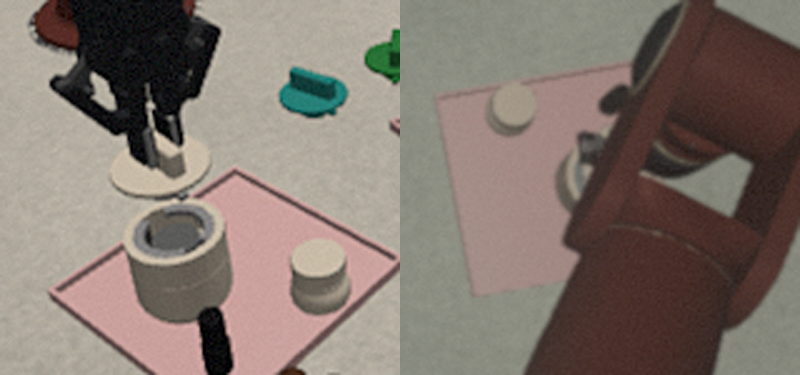

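```bash
cat >> h.py <<'E'
from scipy.optimize import least_squares
def circ(n,im,xy,z,rad,sect,f,tag=None):
    "centre of a circle of known radius at height z, from the strongest outward edge f over the sector (deg, world)"
    r=cv2.GaussianBlur(rect(n,im,xy,z,.07),(0,0),3);k=r.shape[0]//2;c=np.array(xy,float)
    lab=cv2.cvtColor(r,cv2.COLOR_BGR2LAB).astype(np.float32)
    for _ in range(4):
        P=[]
        for th in np.radians(np.arange(*sect,3)):
            rr=np.arange(rad-.007,rad+.007,.00025);u=np.array([np.cos(th),np.sin(th)])
            q=((c+rr[:,None]*u-np.array(xy))*4000+k).astype(np.float32)
            p=cv2.remap(lab,q[:,0],q[:,1],cv2.INTER_LINEAR).reshape(-1,3)
            P.append(c+u*rr[f(np.gradient(p,axis=0)).argmax()])
        P=np.array(P);s=least_squares(lambda v:np.hypot(*(P-v).T)-rad,c,loss="soft_l1",f_scale=.0007);c=s.x
    e=np.hypot(*(P-c).T)-rad
    print(tag,"centre",c,"median resid mm",np.median(abs(e))*1000,len(P));return c
E
python3 - <<'E'
from h import *
i0=cv2.imread("pics/scene0.png");i2=cv2.imread("pics/scene2.png");t0=cv2.imread("pics/top0.png")
# camera ground positions
print(C["scene"]["T"][:3,3])
pink=lambda g:2*g[:,1]-.3*g[:,0]; dark=lambda g:-g[:,0]; bl=lambda g:-g[:,2]
# far direction from scene cam = (-.77,.64) -> 140 deg
for im,nm in((i0,"rim f0"),(i2,"rim f2")):
    circ("scene",im,(.535,-.194),.0785,.041,(60,221) if nm=="rim f0" else (40,90),pink,nm+" far pink")
    circ("scene",im,(.535,-.194),.0785,.041,(-110,30),dark,nm+" near dark")
circ("top",t0,(.537,-.194),.0785,.041,(-130,60),pink,"rim top")
o=rect("scene",i2,(.535,-.194),.1443,.07)
circ("scene",i2,(.535,-.194),.1418,.039,(-120,40),dark,"disc near bottom-edge L")
circ("scene",i2,(.535,-.194),.1443,.039,(-120,40),bl,"disc near")
circ("scene",i2,(.535,-.194),.1468,.039,(190,230),dark,"disc far L")
o2=rect("scene",i0,(.535,-.194),.0785,.07)
cv2.imwrite("pics/r2.png",cv2.resize(np.hstack([o,o2]),(800,400)))
E
```

```text
[ 1.0743 -0.4058  0.5671]
rim f0 far pink centre [ 0.5332 -0.1939] median resid mm 1.1976117448950496 54
rim f0 near dark centre [ 0.5346 -0.1935] median resid mm 0.299354037177367 47
rim f2 far pink centre [ 0.5347 -0.1937] median resid mm 0.26571201279651513 17
rim f2 near dark centre [ 0.5346 -0.1936] median resid mm 0.2560408266968697 47
rim top centre [ 0.537  -0.1939] median resid mm 0.6549619662700491 64
disc near bottom-edge L centre [ 0.5279 -0.1901] median resid mm 0.4566787132299077 54
disc near centre [ 0.531  -0.1914] median resid mm 1.2241797228147617 54
disc far L centre [ 0.5371 -0.1954] median resid mm 0.8443349757238545 14
```

View pics/r2.png

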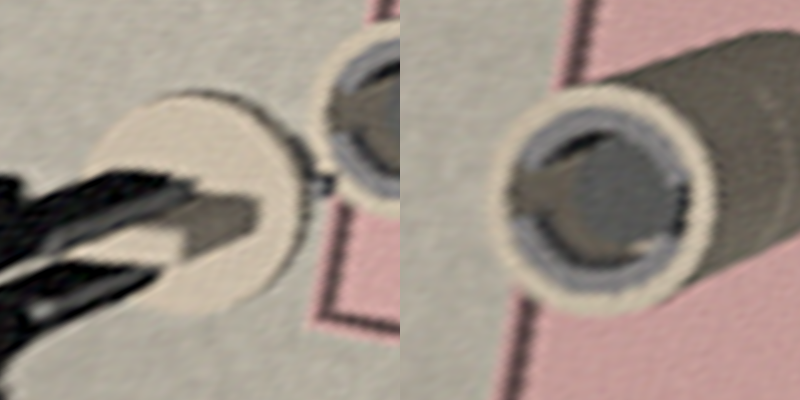

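The lid hangs over the jar, disc and rim centres agreeing to within 1–2 mm, with the lug in line with the slots. I descend in stages and watch the force.

apply_moves([
  [1,-1,10,0,0,0,0],
  [1,0,15,0,0,0,0],
  [1,0,12,0,0,0,0],
  [1,0,4,0,0,0,0],
  [1,0,3,0,0,0,0],
  [1,0,2,0,0,0,0],
  [1,0,2,0,0,0,0],
  [1,0,0,0,0,0,0],
])

```text
time: 7.95
tool_pos: [0.5373, -0.1933, 0.1245]
tool_rot: [-0.033, 0.032, -0.706, 0.706]
contact_force: [-0.1, -0.4, -0.9]
gripper_width: 0.15
```

```bash
python3 - <<'E'
from h import *
st()
im=manip.grab_frame("scene");cv2.imwrite("pics/s3.png",cv2.resize(im[170:290,110:250],(700,600),interpolation=2))
E
```

```text
t 7.95 pos [ 0.5373 -0.1933  0.1245] yawz -84.74511063511157 down [ 0.0004 -0.0002 -1.    ] F [-0.121  -0.3581 -0.8549] T [-0.0349  0.0191  0.033 ] w 0.1499229302237669 j [-0.4757  0.0363  1.848   0.      1.2569  1.0034]
```

View pics/s3.png

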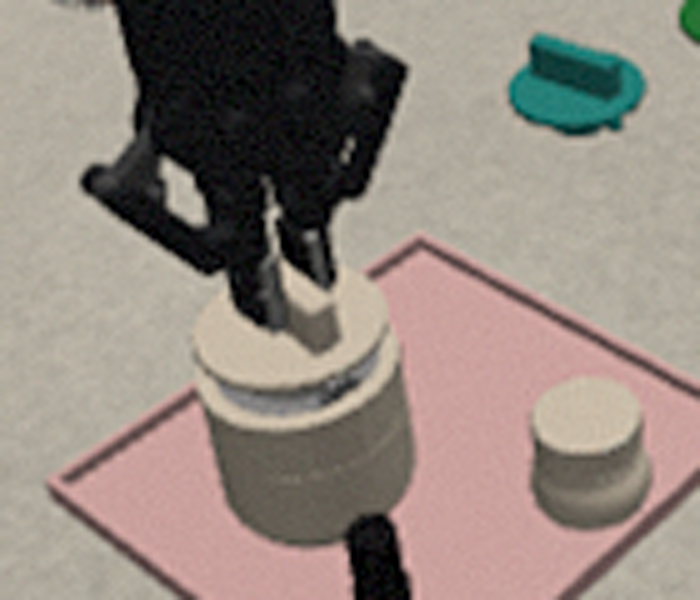

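The plug tip is in the mouth without contact, and the lug sits over the slot at about (345,380).

apply_moves([
  [1,0,2,0,0,0,0],
  [1,0,2,0,0,0,0],
  [1,0,0,0,0,0,0],
])

```text
time: 8.3
tool_pos: [0.537, -0.1932, 0.12]
tool_rot: [0.032, -0.033, 0.706, -0.706]
contact_force: [-0.6, -0.8, -2.5]
gripper_width: 0.151
```

apply_moves([
  [1,0,2,0,0,0,0],
  [1,0,2,0,0,0,0],
  [1,0,2,0,0,0,0],
  [1,0,0,0,0,0,0],
])

```text
time: 8.7
tool_pos: [0.5374, -0.1934, 0.1145]
tool_rot: [-0.033, 0.032, -0.706, 0.706]
contact_force: [-1.4, -0.4, 3.6]
gripper_width: 0.147
```

apply_moves([
  [1,0,2,0,0,0,0],
  [1,0,2,0,0,0,0],
  [1,0,1,0,0,0,0],
  [1,0,0,0,0,0,0],
])

```text
time: 9.1
tool_pos: [0.5375, -0.1934, 0.1095]
tool_rot: [-0.033, 0.032, -0.706, 0.706]
contact_force: [0.2, -0.4, 2.9]
gripper_width: 0.147
```

apply_moves([
  [1,0,1,0,0,0,0],
  [1,0,0,0,0,0,0],
])

```text
time: 9.3
tool_pos: [0.5375, -0.1934, 0.1085]
tool_rot: [-0.033, 0.032, -0.706, 0.706]
contact_force: [0.9, -1.1, 3.0]
gripper_width: 0.147
```

apply_moves([
  [1,0,1,0,0,0,0],
  [1,0,0,0,0,0,0],
])

```text
time: 9.5
tool_pos: [0.5375, -0.1935, 0.1084]
tool_rot: [-0.033, 0.032, -0.706, 0.706]
contact_force: [-1.2, 0.5, 7.6]
gripper_width: 0.147
```

It is flush at the predicted TCP height of 0.1083. I press a little more before turning.

apply_moves([
  [1,0,1,0,0,0,0],
  [1,0,0,0,0,0,0],
  [1,0,0,0,0,0,0],
])

```text
time: 9.8
tool_pos: [0.5376, -0.1935, 0.1083]
tool_rot: [-0.033, 0.032, -0.706, 0.706]
contact_force: [-5.4, 0.7, 11.4]
gripper_width: 0.148
```

apply_moves([
  [1,0,0,0,0,5,0],
  [1,0,0,0,0,5,0],
  [1,0,0,0,0,0,0],
])

```text
time: 10.1
tool_pos: [0.5379, -0.1938, 0.1083]
tool_rot: [0.029, -0.03, -0.706, 0.707]
contact_force: [-3.2, 0.1, 10.9]
gripper_width: 0.15
```

```bash
python3 - <<'E'
from h import *
st()
E
```

```text
t 10.1 pos [ 0.5379 -0.1938  0.1083] yawz -94.82466459620319 down [ 0.0014 -0.0009 -1.    ] F [-3.1615  0.0804 10.923 ] T [0.291  0.4729 0.0471] w 0.15002695686614467 j [-0.4758  0.0566  1.8566 -0.0002  1.2268  1.1793]
```

apply_moves([
  [1,0,0,0,0,5,0],
  [1,0,0,0,0,5,0],
  [1,0,0,0,0,5,0],
  [1,0,0,0,0,5,0],
  [1,0,0,0,0,0,0],
])

```text
time: 10.6
tool_pos: [0.538, -0.1937, 0.1083]
tool_rot: [0.151, -0.153, -0.69, 0.691]
contact_force: [-1.9, -0.1, 10.0]
gripper_width: 0.146
```

apply_moves([
  [1,0,0,0,0,5,0],
  [1,0,0,0,0,5,0],
  [1,0,0,0,0,4.5,0],
  [1,0,0,0,0,0,0],
  [1,0,0,0,0,0,0],
])

```text
time: 11.1
tool_pos: [0.5381, -0.1937, 0.1083]
tool_rot: [0.237, -0.238, -0.666, 0.666]
contact_force: [-2.0, 0.1, 10.4]
gripper_width: 0.149
```

```bash
python3 - <<'E'
from h import *
st()
im=manip.grab_frame("scene");cv2.imwrite("pics/scene4.png",im);cv2.imwrite("pics/s4.png",cv2.resize(im[170:290,110:250],(700,600),interpolation=2))
E
```

```text
t 11.1 pos [ 0.5381 -0.1937  0.1083] yawz -129.25586708528414 down [ 0.0021 -0.0008 -1.    ] F [-2.0323  0.071  10.3506] T [ 0.3141  0.3269 -0.0485] w 0.1486921681818247 j [-0.4757  0.0567  1.8565  0.0003  1.2262  1.7802]
```

View pics/s4.png

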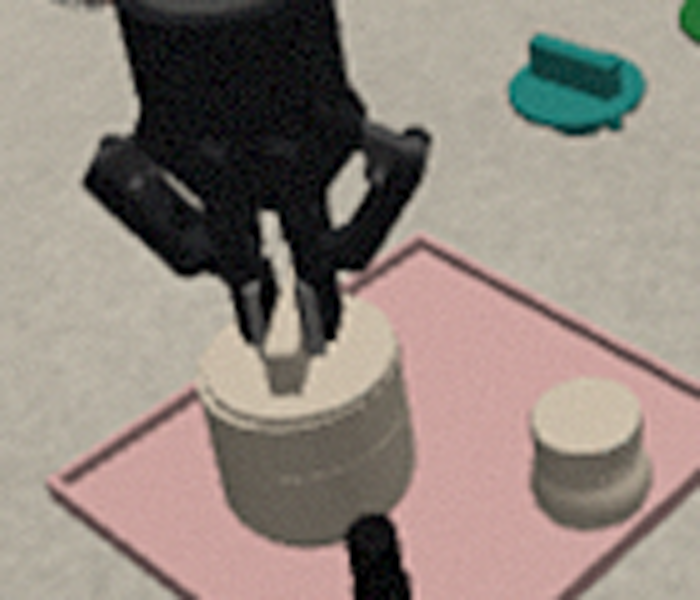

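The lid is flush on the rim and still gripped, and the bar has turned about 45°. I hand it in.

```bash
python3 - <<'E'
from h import *
st();print(manip.job_done())
E
```

```text
t 11.15 pos [ 0.5381 -0.1937  0.1083] yawz -129.25502533548138 down [ 0.0021 -0.0008 -1.    ] F [-1.9909 -0.4149  9.3406] T [ 0.2889  0.3393 -0.0705] w 0.14906666955396608 j [-0.4757  0.0567  1.8565  0.0003  1.2262  1.7802]
the job is handed in; nothing more can be done
None
```

I gripped the white bayonet lid by its bar and lowered its lugs through the jar's slots. I pressed it flush, turned it clockwise to the halfway point and handed it in at 11.15 s, still gripped and pressed down.

- **Flush:** the TCP stopped at 0.1083 m, the height I had worked out for flush. The last force reading was about 9 N upward, against the 5 N spring. The final picture shows the disc resting on the rim.
- **Turn:** the tool turned 44.4° by its own pose reading. Measured from the slots, that is about 45°. The slot direction (about 5.5°) is only good to a few degrees, because the two slots gave 8° and 2° in the top view before I allowed for the viewing angle. The turn stays well short of the pawls at 62°, and I saw no torque jump that would suggest a click.
- **Grip:** the gripper opening held steady at 0.146–0.151 throughout, with no visible slip.
- **Camera agreement:** the lid and jar centres differed by 1–2 mm between the views, which is inside the 3.5 mm of play. The lid went in with almost no side force.
- **Other objects:** I took no dedicated final picture of every bystander. The arm passed well clear of them, and the cream jar, the lipstick and the turquoise lid look unmoved in the last picture.

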